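# Lay the thick rolling pin in the rest at the decorating place

### The arm

A 6-joint arm with a two-finger parallel gripper is mounted at the origin on the work surface. World frame = base frame: x ahead of the robot, y to its left, z up, the work surface at z = 0. Lengths are in m, angles in rad, forces in N, time in s.
With the tool pointing down it reaches from about 0.35 to 0.975 m from the base axis. Payload 7.1 kg.
Tool frame: the origin (TCP) lies at the very end of the fingers, on their centre line; the grasp point (between the pads) lies 19 mm behind it; z points along the fingers, y is the line along which they close (so a half turn about z gives the same grasp; the last joint's range is limited). The gripper opens to 88 mm and grips with 3 to 60 N. Pads are 20 mm wide; open, the fingers measure 115 mm over their backs; the gripper's body (75 mm by 178 mm) begins 61 mm behind the grasp point.
Start: joints at [-1.172, 0.423, 1.63, -0, 1.089, -0.019], TCP at [0.254, -0.571, 0.223] pointing down, gripper open.
Joint ranges: [-3, 3], [-0.9, 2.11], [0.09, 2.58], [-1.31, 4.45], [0.11, 2.69], [-2.54, 2.54]. Speed limits (rad/s): [2.39, 2.39, 3.01, 3.14, 3.14, 3.14].

### API

Orientations are given as a rotation vector (axis times angle).
In Python, from cell import robot gives the robot as it stands. Calls block until the motion is done:
- robot.move_to(position, orientation): joint-space move of the TCP to a pose.
- robot.servo_line(position, rot=None, feed=0.15): straight line of the TCP; rot=None keeps the orientation; feed is the mean speed in m/s.
- robot.move_j(angles): joint-space move.
- robot.ungrasp() and robot.close(): open the fingers fully, or close them until they stop; the grip force is fixed at half the most.
- robot.sleep(seconds).
- robot.inverse_kinematics(position, orientation): joint angles nearest the present ones, or None.
- robot.sense(): the state.
- robot.get_image(name): name is "scene" or "top" or "wrist"; returns a dict with "pixels" (420x560x3 uint8, blue, green, red), "K" (3x3 intrinsics, pixels), "D" ([k1, k2, p1, p2, k3] as OpenCV has them; the pictures are not rectified), "R" (3x3) and "t" (3): a world point X has camera coordinates R X + t. Camera axes: x right, y down, z forward; pixel columns grow to the right and rows downward; lengths in m; the calibration is good to about 2 mm. A picture is of the moment at which its call begins. There is no depth.
A pose or a line that the arm cannot do raises robot.Unreachable and nothing moves.
- robot.job_done(): hands the job in; it is judged then, once.
The state is a dict: "t": time; "joint_positions": joint angles; "joint_velocities": joint speeds; "joint_efforts": joint torques, N m; "eef_pos": TCP position; "tool_rot": TCP orientation; "force": force on the tool from outside, world axes, zero at the start; "moment": the same for the moment, N m; "width": finger opening in m; "finger_force": force on a finger pad.
Only numpy, scipy, OpenCV 4.12 (cv2) and the standard library are available. Lean on these libraries where they do the work, as an engineer would, in place of code of your own. Each camera call takes 0.05 s, during which the arm holds its last target. There are 200 camera calls.

### The job

Two plain wooden rolling pins lie in the two-place drying rack. Take the thicker one out and lay it lengthwise in the notches of the empty single rest on the dark decorating mat, about centred, lowering it into the notches before you let go. Leave the thin pin lying in its place in the rack.

Things in the scene. Friction and masses are not known exactly. Their poses are not given: they have to be found in the camera images.
- thick_pin: The thick rolling pin: a plain light wooden cylinder, 40 mm in diameter and 200 mm long, about 0.18 kg, loose. Origin at its centre; its x axis runs along the cylinder. It may be turned at any angle about x. At the start it lies level in one of the two places of the rack (either one), its centre 47 mm above the table.
- thin_pin: The thin rolling pin: a plain light wooden cylinder, 22 mm in diameter and 200 mm long, about 0.06 kg, loose. Origin at its centre; its x axis runs along the cylinder. At the start it lies level in the other place of the rack, its centre 37 mm above the table. It must stay there.
- rack: Drying rack, fixed, grey plastic: base 160 (x) x 170 (y) x 6 mm; two cross boards 12 mm thick at x = -70 and +70 mm, tops 39 mm above the table, each with shallow V notches at y = -45 and +45 mm (52 mm wide on top, faces sloping 30 degrees, lowest line 24 mm above the table). Open between the boards down to the base. Pins lie along its x across both boards. Origin: centre of underside, z up.
- rest: Single rest, fixed, grey plastic, on a thin dark mat 270 x 220 mm: base 160 (x) x 84 (y) x 6 mm; two cross boards like the rack's at x = -70 and +70 mm, one same V notch each at y = 0. Seated, the thick pin lies along its x, either end first, centre at x = y = 0, 47 mm above the table. Its x and the rack's are within 30 degrees of world x. Origin: centre of underside, z up.
There are look-alikes about, which are no part of the job. What is shaped like the thick_pin but purple is not meant.

How it is judged:
By the outcome, as a careful person would: the job done as asked, in the order asked, and still so for the second after the job is handed in, with the robot touching nothing.
It also fails if it takes over 38 s, if anything falls off the work surface, if the arm or the gripper's body presses on something with over 40 N, if the wrist force passes 120 N, or if a joint passes its speed limit or range.

## Working session

There is one attempt and no reset: what is moved stays moved. The work goes in short steps, each a Python script; the robot and the scene stay as the last script left them, time stands still between calls to the robot, and variables do not carry over. Pictures are saved under pics/ and viewed, at most 10 in all, crops included, and the job is handed in when it is done.

```bash
mkdir -p pics; python3 - <<'E'
from cell import robot
import cv2
for n in("top","scene"):
    r=robot.get_image(n); cv2.imwrite(f"pics/{n}1.png",r["pixels"])
    print(n,r["K"],r["D"],r["R"],r["t"])
print(robot.sense())
E
```

```text
top [[436.42981427   0.         277.03969859]
 [  0.         436.42981427 213.48222894]
 [  0.           0.           1.        ]] [-0.08811864  0.          0.          0.          0.        ] [[-0.02709971 -0.99932632  0.02474903]
 [-0.99051468  0.02350794 -0.13538113]
 [ 0.13470813 -0.02818307 -0.99048444]] [-0.01356062  0.48418992  0.81245774]
scene [[399.8588679    0.         282.76426918]
 [  0.         399.8588679  213.04285459]
 [  0.           0.           1.        ]] [-0.0326351  0.         0.         0.         0.       ] [[-0.83817905  0.54538023  0.00403625]
 [ 0.36414983  0.56513001 -0.74028574]
 [-0.40601821 -0.61902219 -0.67228025]] [ 0.41164247 -0.10642618  1.00570916]
{'t': 0.1, 'joint_positions': array([-1.17198855e+00,  4.23745017e-01,  1.63059985e+00, -1.01118803e-05,
        1.08866151e+00, -1.90194051e-02]), 'joint_velocities': array([-2.67770329e-04, -1.91684367e-03, -2.01489165e-03,  3.27876054e-03,
        2.25576444e-04, -6.46126942e-05]), 'joint_efforts': array([ 6.11561118e-04, -5.45608771e+01, -2.74325341e+01,  6.45531085e-02,
        1.86820782e-02, -1.69485827e-05]), 'eef_pos': array([ 0.25341932, -0.57075335,  0.22199696]), 'tool_rot': array([-3.07192638e+00, -6.51277250e-01,  4.32788440e-04]), 'force': array([-0.47978173, -0.06398615, -0.50600456]), 'moment': array([ 0.01383228,  0.08880975, -0.02040988]), 'finger_force': 0.0, 'width': 0.08776149876180629}
```

View pics/top1.png

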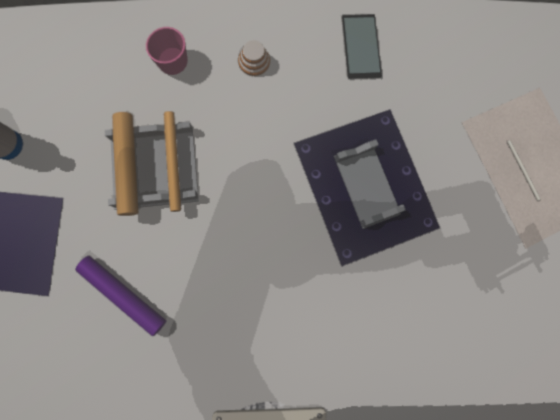

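View pics/scene1.png

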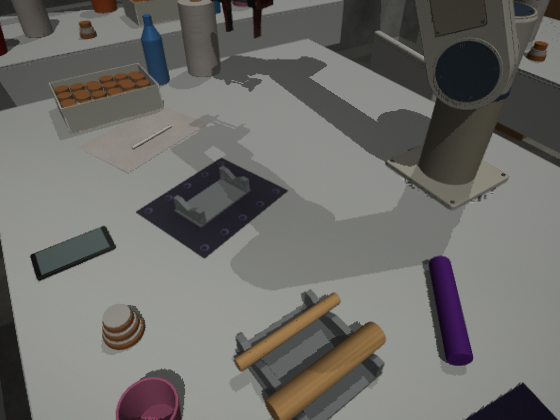

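The top view shows the thick pin at about (125,163), the thin pin at (172,160), and the rest on the dark mat at (370,187). The purple pin at (120,295) is a decoy. The scene view shows both orange pins in the rack, at (328,370) and (290,330), and the rest at (212,198).

```bash
cat > h.py <<'E'
from cell import robot
import cv2, numpy as np
from scipy.spatial.transform import Rotation as Ro
def rays(im,uv):
    n=cv2.undistortPoints(np.array(uv,float).reshape(-1,1,2),im["K"],np.array(im["D"]))[:,0]
    R,t=np.array(im["R"]),np.array(im["t"])
    return -R.T@t, np.c_[n,np.ones(len(n))]@R
def plane(im,uv,z):
    c,d=rays(im,uv); return c+d*((z-c[2])/d[:,2])[:,None]
def tri(ims,uvs):   # least-squares meeting point of rays
    A=np.zeros((3,3));b=np.zeros(3)
    for im,uv in zip(ims,uvs):
        c,d=rays(im,[uv]);d=d[0]/np.linalg.norm(d[0]);P=np.eye(3)-np.outer(d,d);A+=P;b+=P@c
    return np.linalg.solve(A,b)
def pins(im,lo=(5,120,60),hi=(22,255,255),amin=300):
    hsv=cv2.cvtColor(im["pixels"],cv2.COLOR_BGR2HSV)
    m=cv2.morphologyEx(cv2.inRange(hsv,lo,hi),cv2.MORPH_OPEN,np.ones((3,3)))
    out=[]
    for c in cv2.findContours(m,cv2.RETR_EXTERNAL,cv2.CHAIN_APPROX_NONE)[0]:
        (x,y),(w,h),a=cv2.minAreaRect(c)
        if cv2.contourArea(c)<amin or max(w,h)<2.5*min(w,h): continue
        if w<h: w,h,a=h,w,a+90
        d=np.array([np.cos(np.radians(a)),np.sin(np.radians(a))])*w/2; p=np.array([x,y])
        if d[1]<0:d=-d
        out.append((p-d,p+d,w,h))
    return sorted(out,key=lambda o:-o[3])
def axis(im1,e1,im2,e2): # line where the two axis planes meet
    ns=[];cs=[]
    for im,e in((im1,e1),(im2,e2)):
        c,d=rays(im,e); n=np.cross(*d); ns.append(n/np.linalg.norm(n)); cs.append(c)
    d=np.cross(*ns); d/=np.linalg.norm(d)
    return ns,cs,d
def on_axis(im1,e1,im2,e2,mid):
    ns,cs,d=axis(im1,e1,im2,e2)
    p=np.linalg.solve(np.array([ns[0],ns[1],d]),[ns[0]@cs[0],ns[1]@cs[1],d@mid]); return p,d*np.sign(d[0])
def down(yaw): # tool z down, tool y (closing line) at angle yaw
    y=np.array([np.cos(yaw),np.sin(yaw),0]);z=np.array([0,0,-1.]);x=np.cross(y,z)
    return Ro.from_matrix(np.c_[x,y,z]).as_rotvec()
E
python3 - <<'E'
from h import *
T,S=robot.get_image("top"),robot.get_image("scene")
P,Q=pins(T),pins(S)
for im,L in((T,P),(S,Q)):
    for o in L: print([np.round(v,1) for v in o])
for i,z in((0,.047),(1,.037)):
    mid=plane(T,[(P[i][0]+P[i][1])/2],z)[0]
    p,d=on_axis(T,P[i][:2],S,Q[i][:2],mid); print(i,mid,p,d,np.degrees(np.arctan2(d[1],d[0])))
b=plane(T,[(337,157),(377,147),(365,222),(402,210)],.039); print(b,b.mean(0))
w=robot.get_image("wrist"); e=robot.sense()
M=Ro.from_rotvec(e["tool_rot"]).as_matrix()
R,t=np.array(w["R"]),np.array(w["t"])
print("cam in tool",M.T@(-R.T@t-e["eef_pos"]),(R@M),w["K"])
E
```

```text
[array([117.3, 113.9]), array([123.2, 211.9]), np.float64(98.1), np.float64(9.9)]
[array([167.7, 112.9]), array([173.9, 209.1]), np.float64(96.4), np.float64(6.7)]
[array([380.9, 330.2]), array([270.8, 414.4]), np.float64(138.6), np.float64(30.3)]
[array([147. ,  76.3]), array([86.8, 89.7]), np.float64(61.6), np.float64(20.3)]
[array([338.1, 297.2]), array([236.8, 365.2]), np.float64(122.0), np.float64(13.9)]
0 [0.58823559 0.27662496 0.047     ] [0.58807218 0.27307638 0.05934516] [0.9963611  0.07750268 0.03546683] 4.447838175066659
1 [0.59201391 0.17985421 0.037     ] [0.57969077 0.09850244 0.44318591] [0.99689006 0.06576665 0.04341619] 3.774437590709315
[[ 0.59243887 -0.14697128  0.039     ]
 [ 0.6116503  -0.22825273  0.039     ]
 [ 0.46221316 -0.19549337  0.039     ]
 [ 0.48395628 -0.27009567  0.039     ]] [ 0.53756465 -0.21020326  0.039     ]
cam in tool [ 0.07309462 -0.00065996 -0.16110741] [[-9.14550870e-04  9.99998001e-01  1.77806307e-03]
 [-9.63342830e-01 -4.04020431e-04 -2.68273049e-01]
 [-2.68271795e-01 -1.95823366e-03  9.63341274e-01]] [[293.60854041   0.         273.48416552]
 [  0.         293.60854041 210.94450522]
 [  0.           0.           1.        ]]
```

```bash
sed -i 's/lo=(5,120,60),hi=(22,255,255)/lo=(3,90,25),hi=(27,255,255)/' h.py; python3 - <<'E'
from h import *
T,S=robot.get_image("top"),robot.get_image("scene")
P,Q=pins(T),[q for q in pins(S) if q[0][1]>200]
for im,L in((T,P),(S,Q)):
    for o in L: print([np.round(v,1) for v in o])
for i,z in((0,.047),(1,.037)):
    mid=plane(T,[(P[i][0]+P[i][1])/2],z)[0]
    p,d=on_axis(T,P[i][:2],S,Q[i][:2],mid); print(i,mid,p,d,np.degrees(np.arctan2(d[1],d[0])))
# wrist views over the rest
yaw=np.radians(19.3)
for k in(-1,1):
    for nm,p,a in(("rest",[.537,-.21,.2],yaw),("rack",[.588,.275,.2],np.radians(4.))):
        q=robot.inverse_kinematics(p,down(a+k*np.pi/2)); print(nm,k,q)
p0=np.array([.537,-.21,.22])
robot.move_to(p0,down(yaw-np.pi/2)); W=robot.get_image("wrist"); cv2.imwrite("pics/w1.png",W["pixels"])
robot.servo_line(p0+[-.08,.06,0],feed=.2); V=robot.get_image("wrist"); cv2.imwrite("pics/w2.png",V["pixels"])
import pickle; pickle.dump((W,V),open("rest.pkl","wb")); print(robot.sense()["t"])
cv2.imwrite("pics/w12.png",cv2.resize(np.hstack([W["pixels"],V["pixels"]]),(800,300)))
E
```

```text
[array([121.6, 111.9]), array([126.2, 213.2]), np.float64(101.4), np.float64(19.7)]
[array([167.8, 111.8]), array([174.6, 210.2]), np.float64(98.6), np.float64(10.5)]
[array([382.1, 330.4]), array([270.4, 414.2]), np.float64(139.6), np.float64(31.2)]
[array([337.9, 295.9]), array([236.6, 365.5]), np.float64(122.9), np.float64(14.7)]
0 [0.58876395 0.26944483 0.047     ] [0.58873782 0.26966721 0.04747727] [0.99758578 0.06505164 0.02430822] 3.730922173389269
1 [0.59198132 0.17907688 0.037     ] [0.5920053  0.17889798 0.03911248] [ 0.99684462  0.07924383 -0.00460539] 4.545150914781181
rest -1 [-3.93416707e-01  3.80148334e-01  1.75721770e+00 -4.44089210e-16
  1.00422662e+00  8.40531074e-01]
rack -1 [ 4.19131486e-01  4.82788111e-01  1.59061090e+00 -4.44089210e-16
  1.06819364e+00  1.92011464e+00]
rest 1 [-3.93416707e-01  3.80148334e-01  1.75721770e+00 -4.44089210e-16
  1.00422662e+00 -2.30106158e+00]
rack 1 [ 0.41913149  0.48278811  1.5906109   0.          1.06819364 -1.22147801]
2.7833
```

View pics/w12.png

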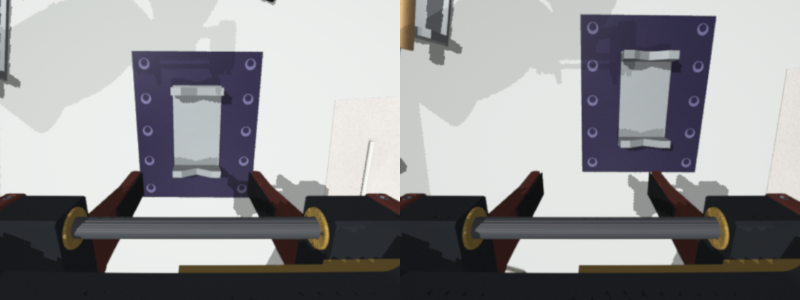

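The wrist pair shows the rest inside the mat in both views. On the montage it is at about (197,133) and (648,100). I'll enlarge both to pick the board corners.

```bash
python3 - <<'E'
import pickle,cv2,numpy as np
W,V=pickle.load(open("rest.pkl","rb"))
a=W["pixels"][105:265,225:330];b=V["pixels"][58:218,295:400]
cv2.imwrite("pics/crop.png",cv2.resize(np.hstack([a,b]),None,fx=3.7,fy=3.7,interpolation=cv2.INTER_CUBIC))
E
```

```text
(no output)
```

View pics/crop.png

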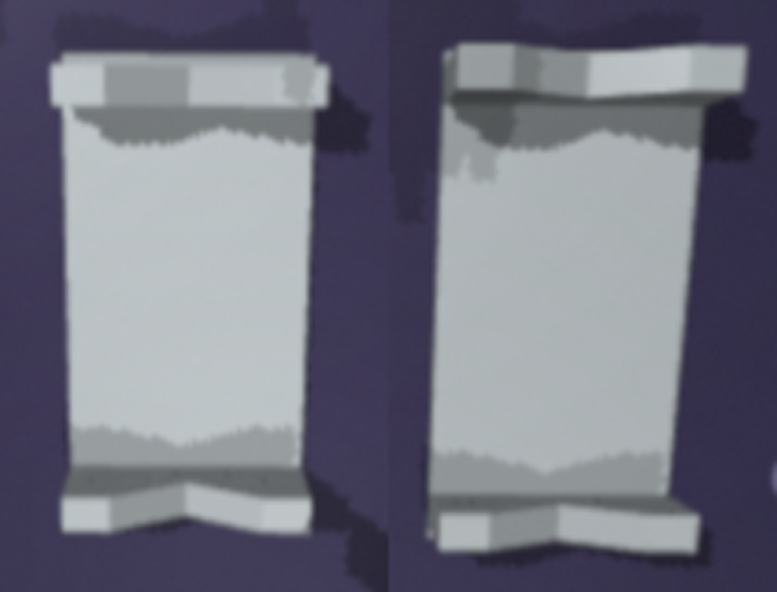

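The enlarged crops show both boards' top corners clearly. In the left crop the far board spans (51,63)-(329,106) and the near board (61,496)-(311,533), with notch lines at x of about 188 and 185. I'll triangulate these points across the two views.

```bash
cat > m.py <<'E'
from h import *
import pickle
W,V=pickle.load(open("rest.pkl","rb"))
f=lambda a,o:np.array(a,float)/3.7+o
L=f([[51,63],[329,63],[329,106],[51,106],[61,496],[311,496],[311,533],[61,533],[188,64],[188,106],[184,484],[186,515]],[225-.4,105-.4])
Rr=f(np.array([[457,43],[747,45],[742,94],[461,91],[438,513],[699,514],[697,552],[440,552],[591,51],[588,97],[559,505],[557,541]])-[388.5,0],[295-.4,58-.4])
P=np.array([tri((W,V),p) for p in zip(L,Rr)])
E
python3 - <<'E'
from m import *
print(P.round(4)); far,near=P[:4].mean(0),P[4:8].mean(0); nf,nn=P[8:10].mean(0),P[10:].mean(0)
for a,b in((far,near),(nf,nn)): print((a+b)/2,np.linalg.norm(a-b),np.degrees(np.arctan2(*(a-b)[1::-1])))
# check by planes
for im,U in((W,L),(V,Rr)):
    q=plane(im,U[:8],.039);a,b=q[:4].mean(0),q[4:].mean(0);print((a+b)/2,np.linalg.norm(a-b),np.degrees(np.arctan2(*(a-b)[1::-1])))
# T views
E
```

```text
[[ 0.6002 -0.1456  0.0363]
 [ 0.6279 -0.2256  0.037 ]
 [ 0.6161 -0.2307  0.0341]
 [ 0.588  -0.1505  0.0415]
 [ 0.467  -0.1908  0.0358]
 [ 0.4951 -0.2708  0.0369]
 [ 0.4833 -0.2751  0.0385]
 [ 0.4562 -0.195   0.0408]
 [ 0.6139 -0.1851  0.0258]
 [ 0.6018 -0.1894  0.0253]
 [ 0.4812 -0.2301  0.0254]
 [ 0.469  -0.2352  0.0218]]
[ 0.54172643 -0.21051587  0.03761872] 0.1400319840748408 18.66527453585814
[ 0.54147345 -0.20996142  0.02458869] 0.1402676223675054 18.883207691378605
[ 0.54195077 -0.21020562  0.039     ] 0.13976381581504174 18.774031971749277
[ 0.54143549 -0.21022846  0.039     ] 0.13938909216823836 18.77684385341552
```

```bash
python3 - <<'E'
from h import *
import pickle
ims=[];r=down(np.radians(4.-90))
robot.move_to([.55,.27,.22],r); ims.append(robot.get_image("wrist"))
robot.servo_line([.55,.18,.22],feed=.2); ims.append(robot.get_image("wrist"))
pickle.dump(ims,open("rack.pkl","wb"))
A,B=[pins(i) for i in ims]
for L in(A,B):
    for o in L: print([np.round(v,1) for v in o])
cv2.imwrite("pics/r12.png",cv2.resize(np.hstack([i["pixels"] for i in ims]),(800,300)))
for i,z in((0,.047),(1,.037)):
    for X in (0,1):
        print("ends",plane(ims[X],(A,B)[X][i][:2],z))
    p,d=on_axis(ims[0],A[i][:2],ims[1],B[i][:2],plane(ims[0],[(A[i][0]+A[i][1])/2],z)[0]);print(i,p,d,np.degrees(np.arctan2(d[1],d[0])))
print(robot.sense()["t"])
E
```

```text
[array([335.6,  74.1]), array([391.3, 309.3]), np.float64(241.7), np.float64(64.5)]
[array([276.,  65.]), array([276., 249.]), np.float64(184.0), np.float64(36.0)]
[array([559., 364.]), array([251., 364.]), np.float64(308.0), np.float64(34.0)]
[array([196.8, 247. ]), array([132.2, 309.4]), np.float64(89.9), np.float64(25.1)]
[array([517., 270.]), array([560.6, 291.8]), np.float64(48.7), np.float64(14.3)]
[array([212.9,  62.1]), array([164. , 309.7]), np.float64(252.3), np.float64(80.2)]
[array([349.2, 244.8]), array([414.9, 309.2]), np.float64(92.0), np.float64(23.2)]
[array([559.1, 370.4]), array([250.9, 374.3]), np.float64(308.2), np.float64(18.4)]
[array([277.,  63.]), array([277., 239.]), np.float64(176.0), np.float64(18.0)]
[array([517. , 269.9]), array([561.8, 291. ]), np.float64(49.6), np.float64(14.2)]
ends [[0.68290849 0.21384266 0.047     ]
 [0.4071373  0.10580959 0.047     ]]
ends [[0.68612911 0.25336686 0.047     ]
 [0.38607909 0.31385231 0.047     ]]
0 [0.67015032 0.23320408 0.14360871] [ 0.63895545  0.05687996 -0.76713793] 5.087074012158157
ends [[0.68925452 0.27688013 0.037     ]
 [0.47747073 0.26193251 0.037     ]]
ends [[ 0.48945405  0.08123682  0.037     ]
 [ 0.40285499 -0.02024614  0.037     ]]
1 [0.65300532 0.27425927 0.02807854] [0.14339606 0.01704253 0.98951863] 6.777772433292473
5.0667
```

View pics/r12.png

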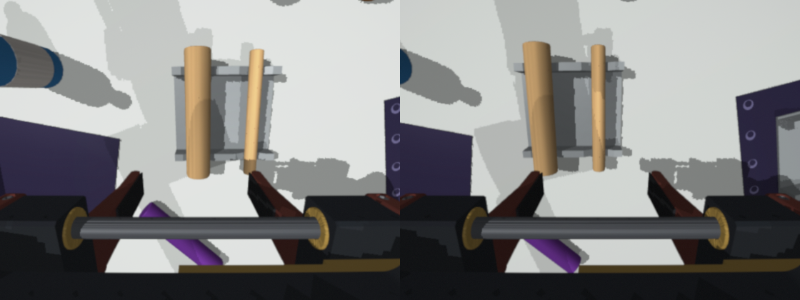

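Both views show the thick pin on the left, at (197,112) and (540,107) on the montage, and the thin pin on the right. The finger merged with the pin mask, so I'll restrict it.

```bash
python3 - <<'E'
from h import *
import pickle
ims=pickle.load(open("rack.pkl","rb"))
for i in ims: i["pixels"][252:]=0
A,B=[pins(i,lo=(5,70,75),hi=(25,255,255)) for i in ims]
for L in(A,B):
    for o in L: print([np.round(v,1) for v in o])
for i,z in((0,.047),(1,.037)):
    for X in (0,1):
        e=plane(ims[X],(A,B)[X][i][:2],z);print("ends",e.round(4),e.mean(0).round(4))
    p,d=on_axis(ims[0],A[i][:2],ims[1],B[i][:2],plane(ims[0],[(A[i][0]+A[i][1])/2],z)[0]);print(i,p,d,np.degrees(np.arctan2(d[1],d[0])))
E
```

```text
[array([276.,  64.]), array([276., 250.]), np.float64(186.0), np.float64(36.0)]
[array([359.7,  68.6]), array([347.7, 243.2]), np.float64(175.0), np.float64(19.9)]
[array([189.7,  57.4]), array([203.1, 245.2]), np.float64(188.3), np.float64(37.7)]
[array([277.5,  63. ]), array([277.5, 239. ]), np.float64(176.0), np.float64(19.0)]
ends [[0.6883 0.2769 0.047 ]
 [0.4804 0.2622 0.047 ]] [0.5843 0.2695 0.047 ]
ends [[0.6891 0.2774 0.047 ]
 [0.4807 0.2626 0.047 ]] [0.5849 0.27   0.047 ]
0 [0.59284384 0.27015723 0.04869563] [0.9975156  0.07041819 0.0019775 ] 4.038014711175469
ends [[0.692  0.1868 0.037 ]
 [0.4915 0.1727 0.037 ]] [0.5917 0.1797 0.037 ]
ends [[0.6917 0.1862 0.037 ]
 [0.4912 0.1719 0.037 ]] [0.5914 0.1791 0.037 ]
1 [0.59949355 0.17961283 0.0344927 ] [0.99748456 0.07086162 0.00178572] 4.063483926138149
```

```bash
python3 - <<'E'
from h import *
import pickle
r=down(np.radians(4.05-90)); x,y=.587,.2698
robot.move_to([x,y,.13],r)
robot.servo_line([x,y,.028],feed=.08)
print(robot.sense()["force"]); robot.close(); s=robot.sense(); print(s["width"],s["finger_force"],s["eef_pos"],s["force"])
robot.servo_line([x,y,.17],feed=.1); s=robot.sense(); print(s["width"],s["finger_force"],s["force"],s["t"])
im=robot.get_image("wrist"); cv2.imwrite("pics/g1.png",im["pixels"])
E
```

```text
[-0.90835866  0.22391944  0.84376512]
0.03946986616985266 30.007064044475555 [0.58705263 0.26820449 0.02820571] [ 0.43065584 -7.71184087  3.58267617]
0.039389298153778056 29.99262124300003 [-0.45809366 -0.2102716  -2.65743469] 9.4583
```

View pics/g1.png

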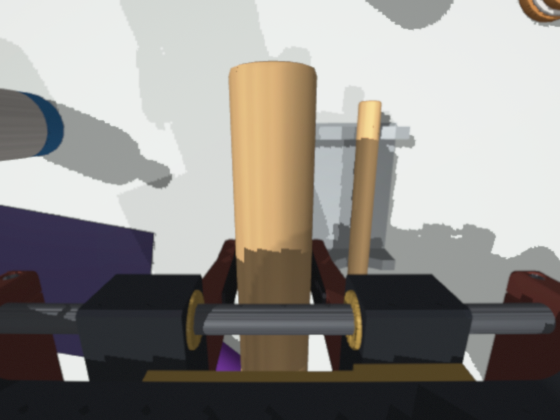

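The wrist view shows the thick pin held straight, far end at about (273,65), with the thin pin still in the rack at (368,190). Next I'll check the in-hand offset and tilt, then carry it over.

```bash
python3 - <<'E'
from h import *
W=robot.get_image("wrist"); s=robot.sense(); M=Ro.from_rotvec(s["tool_rot"]).as_matrix()
p=plane(W,[(273,65)],s["eef_pos"][2]+.039)[0]; print("far end in tool",M.T@(p-s["eef_pos"]))
yaw=np.radians(18.77)
robot.move_to([.5417,-.2103,.17],down(yaw-np.pi/2)); s=robot.sense(); M=Ro.from_rotvec(s["tool_rot"]).as_matrix()
T,S=robot.get_image("top"),robot.get_image("scene")
def near(im):
    X=s["eef_pos"]+[0,0,.02]; uv=cv2.projectPoints(X.reshape(1,3),cv2.Rodrigues(np.array(im["R"]))[0],np.array(im["t"]),im["K"],np.array(im["D"]))[0].ravel()
    print("proj",uv); return uv
for im in(T,S): near(im); [print([np.round(v,1) for v in o]) for o in pins(im)]
cv2.imwrite("pics/c1.png",cv2.resize(np.hstack([T["pixels"],S["pixels"]]),(800,300)))
print(s["eef_pos"],s["force"],s["moment"],s["t"])
E
```

```text
far end in tool [ 0.096397   -0.00075903 -0.03911574]
proj [391.59369638 162.07340876]
[array([168.2, 111.8]), array([174.5, 210. ]), np.float64(98.4), np.float64(9.7)]
proj [203.62569683 127.89971635]
[array([147.8,  76. ]), array([55.8, 97.6]), np.float64(94.6), np.float64(22.0)]
[array([338., 296.]), array([236.6, 365.4]), np.float64(122.9), np.float64(14.6)]
[ 0.54212002 -0.20962952  0.17004918] [-0.45629315 -0.10244423 -2.35795625] [ 0.02632964 -0.01633588  0.01171069] 11.3167
```

View pics/c1.png

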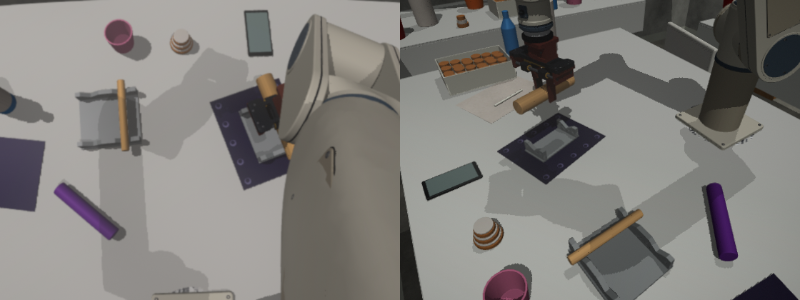

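The top and scene views show the pin held level over the rest and the thin pin still in the rack. The pin's centre is about 3.6 mm behind the TCP, so I'll compensate and lower with force monitoring.

```bash
python3 - <<'E'
from h import *
yaw=np.radians(18.77); x,y=np.array([.5417,-.2103])+.0036*np.array([np.cos(yaw),np.sin(yaw)])
robot.servo_line([x,y,.1],feed=.1)
robot.servo_line([x,y,.036],feed=.06)
f0=robot.sense()["force"][2]
for z in np.arange(.034,.0255,-.001):
    robot.servo_line([x,y,z],feed=.02); s=robot.sense(); print(round(z,4),s["force"].round(1),s["moment"].round(2))
    if s["force"][2]-f0>6: break
print(s["eef_pos"],s["t"],s["width"])
E
```

```text
0.034 [-0.2 -0.5 -0.9] [ 0.   -0.02 -0.01]
0.033 [ 0.1 -0.3 -1.7] [ 0.01  0.01 -0.06]
0.032 [-0.3  0.3 -1.8] [-0.04  0.   -0.04]
0.031 [-0.6  0.9 -3.3] [ 0.01 -0.01  0.  ]
0.03 [ 0.1  0.2 -1.5] [-0.03  0.05 -0.01]
0.029 [-0.4 -0.1 -2.1] [ 0.01 -0.03 -0.02]
0.028 [-1.1 -1.6  2.5] [-0.19  0.14 -0.02]
0.027 [-3.4 -2.   9.9] [-0.31  0.42 -0.01]
[ 0.54575669 -0.20979214  0.02812774] 15.4833 0.03947116560190204
```

Contact came at the expected height, so the pin is seated. I'll release, retreat straight up, and check.

```bash
python3 - <<'E'
from h import *
import pickle
yaw=np.radians(18.77);d=np.array([np.cos(yaw),np.sin(yaw)])
x,y=robot.sense()["eef_pos"][:2]
robot.ungrasp(); robot.servo_line([x,y,.13],feed=.12)
p=np.array([.5417,-.2103])-.04*d
robot.servo_line([*p,.22],feed=.2); A=robot.get_image("wrist")
q=p+.05*np.array([d[1],-d[0]])*-1
robot.servo_line([*q,.22],feed=.2); B=robot.get_image("wrist")
pickle.dump((A,B),open("end.pkl","wb")); S=robot.get_image("scene")
cv2.imwrite("pics/e1.png",cv2.resize(np.hstack([A["pixels"],S["pixels"]]),(800,300)))
E_=[]
for im in(A,B):
    i=dict(im,pixels=im["pixels"].copy()); i["pixels"][252:]=0
    o=[o for o in pins(i,lo=(5,70,75),hi=(25,255,255)) if o[3]>25][0]; E_.append(o); e=plane(im,o[:2],.047); print([np.round(v,1) for v in o],e,e.mean(0))
pt,dr=on_axis(A,E_[0][:2],B,E_[1][:2],np.array([.5417,-.2103,.047])); print(pt,dr,np.degrees(np.arctan2(dr[1],dr[0])),robot.sense()["t"])
E
```

```text
[array([274.5,  55. ]), array([274.5, 245. ]), np.float64(190.0), np.float64(37.0)] [[ 0.64261926 -0.17569378  0.047     ]
 [ 0.44386471 -0.24318621  0.047     ]] [ 0.54324199 -0.20943999  0.047     ]
[array([323.4,  54.9]), array([318.6, 245.2]), np.float64(190.3), np.float64(38.0)] [[ 0.64280749 -0.17516161  0.047     ]
 [ 0.44499904 -0.24642744  0.047     ]] [ 0.54390327 -0.21079452  0.047     ]
[ 0.54269833 -0.20961249  0.05676942] [ 0.94026277  0.3191444  -0.11854436] 18.74826238455198 18.575
```

View pics/e1.png

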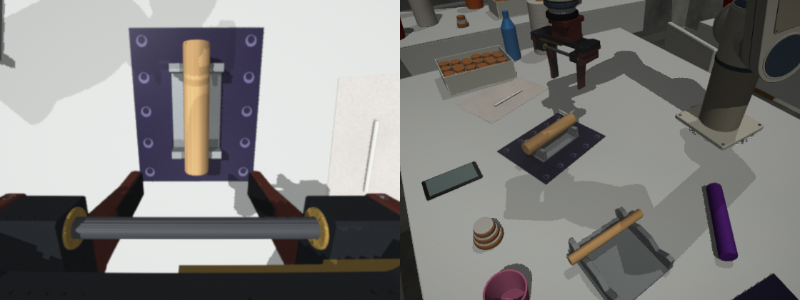

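The pin lies in both notches, centred to about 2 mm, and the thin pin is untouched. The tilt figure from the short wrist baseline looks unreliable, so I'll check it once against the scene camera before handing in.

```bash
python3 - <<'E'
from h import *
import pickle
A,B=pickle.load(open("end.pkl","rb"));A["pixels"][252:]=0
a=[o for o in pins(A,lo=(5,70,75),hi=(25,255,255)) if o[3]>25][0]
S=robot.get_image("scene")
o=[o for o in pins(S) if 160<((o[0]+o[1])/2)[1]<230]; print(o)
p,d=on_axis(A,a[:2],S,o[0][:2],np.array([.5417,-.2103,.047])); print(p,d)
if abs(d[2])<.06 and abs(p[2]-.047)<.006: robot.job_done(); print("done")
E
```

```text
[(array([244.46150048, 162.69227891]), array([172.69227759, 210.53843398]), 86.25587463378906, 18.30510711669922)]
[ 0.54159145 -0.2099991   0.04811301] [0.94687885 0.3215448  0.00542032]
the job is handed in; nothing more can be done
done
```

The thick pin is lying level in the notches of the single rest, within about 2 mm of centred. The thin pin is still in its place in the rack, and the job was handed in at about 19 s of the 38 s allowed.

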